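Set the milk pasteuriser to thirty minutes and start it

ROBOT

A 7-joint arm with a two-finger parallel gripper is mounted at the origin on the work surface. World frame = base frame: x ahead of the robot, y to its left, z up, the work surface at z = 0. Lengths are in m, angles in rad, forces in N, time in s.
With the tool pointing down it reaches from about 0.425 to 0.875 m from the base axis. Payload 4.7 kg.
Tool frame: the origin (TCP) lies midway between the tips of the shut fingers; the grasp point (between the pads) lies ctrl.grasp_offset behind it (ctrl.grasp_offset is the distance from the TCP to the grasp point, in m); z points along the fingers, y is the line along which they close (so a half turn about z gives the same grasp; the last joint's range is limited). The gripper opens to 87 mm and grips with 3 to 60 N. Pads are 19 mm wide; open, the fingers measure 117 mm over their backs; the gripper's body (75 mm by 190 mm) begins 51 mm behind the grasp point.
Start: joints at [-1.252, 0.321, -0.07, 1.45, 0.023, 1.371, -0.057], TCP at [0.195, 0.62, 0.223] pointing down, gripper open.
Joint ranges: [-2.86, 2.86], [-0.3, 2.09], [-1.38, 1.24], [0.06, 2.45], [-1.56, 4.7], [0.09, 2.05], [-2.69, 2.69]. Speed limits (rad/s): [2.57, 2.57, 3.14, 3.14, 3.14, 3.14, 3.14].

INTERFACE

Orientations are given as a rotation vector (axis times angle).
In Python, from bench import ctrl gives the robot as it stands. The module is installed in compiled form; this text tells all that it offers.
- The arm moves only by the tool jog_arm, never from a script. Its argument "moves" is one flat list of numbers, 7 for each row, row after row: the shift along the tool's x, y, z in units of 30 cm (1.0 is 30 cm), then the turn, a rotation vector about the tool's x, y, z in units of 60 degrees (1.0 is 60 degrees), then the gripper's target within -1 to 1 (fully open at 1, half-way at 0, shut at -1). In form: [x, y, z, wx, wy, wz, fingers, x, y, z, wx, wy, wz, fingers, ...]. A call has exactly 8 rows; each row is the pose to reach, as a shift and turn from the pose commanded when the call began, along the tool's axes at that moment; what a row does not reach only later rows make up. A row lasts 1/8 s, in which the tool goes at most 62.5 mm and 10.7 degrees, less where a joint would pass 70% of its speed; a pose out of reach is approached as far as the arm can. A call with a number of a shift or a turn outside -1 to 1 is refused whole. A call with a gripper value outside its range is refused whole. The fingers move at their own pace and stop on an object; "newtons" is the grip in N (left out, the last holds). Time passes only in rows, so rows that repeat a pose let the fingers close, or fill a call up. It gives the time, the measured TCP pose, the force, the opening and the grip force at its end, in the units of the state.
- ctrl.get_state(): the state, without advancing time (a new reading comes with each control period).
- ctrl.get_image(name): name is "scene" or "side" or "wrist"; returns a dict with "pixels" (384x512x3 uint8, red, green, blue), "fx", "fy", "cx", "cy" (pixels), "xyz" and "rotation" of the camera in the world; the wrist camera has in their place "tool_from_camera" (4x4, takes a point from camera to tool coordinates, whose origin is the TCP and whose axes are the flange's). Camera axes: x right, y up, looking along -z (the intrinsics and any distortion apply to the point x, -y, -z); pixel columns grow to the right and rows downward; lengths in m; the calibration is good to about 2 mm. A picture is of the moment at which its call begins: read the wrist's pose just before it. There is no depth.
- ctrl.close_job(): hands the job in; it is judged then, once.
The state is a dict: "time": time; "joint_positions": joint angles; "qd": joint speeds; "joint_torque": joint torques, N m; "position": TCP position; "tool_rot": TCP orientation; "ft_force": force on the tool from outside, world axes, zero at the start; "torque": the same for the moment, N m; "grip_width": opening from 0.0 (shut) to 1.0 (fully open); "grip_force": force on a finger pad.
Only numpy, scipy, OpenCV 4.12 (cv2) and the standard library are available. Lean on these libraries where they do the work, as an engineer would, in place of code of your own. Each camera call takes 0.05 s, during which the arm holds its last target. There are 200 camera calls.

TASK

The loaded milk pasteuriser is waiting for its holding time: the black click-stop dial on its sloping panel gives five minutes a click. Pinch the dial lightly and click it clockwise from where it was left to 30 minutes (the big green mark, six clicks after the red zero mark), let go, then with the closed fingertips press the knob in gently, hold it down for two seconds to start the cycle, and let it spring back out. Do not let the knob be pressed in at any other setting, do not bear hard on it or the panel, and leave the milk jars and the tube rack where they stand.

Things in the scene. Friction and masses are not known exactly. Their poses are not given: they have to be found in the camera images.
- pasteuriser: Fixed bench machine: white console with blue sloping panel in front, stainless block with white jar caps behind. 340 mm wide (y). Origin on the table below the centre of the printed dial scale; x goes from the front edge (-78 mm) to the back (325 mm). Panel rises to +x at 20 deg: outward normal (-0.342, 0, 0.940). The block begins at x = 75 mm and is 192 mm high.
- scale_centre (a point): Centre of the printed scale (white disc, 104 mm) on the panel surface, 110 mm above the table, axes as the pasteuriser's. The sheet was stuck on by hand: the dial's axis, square to the panel, passes up to 4 mm from this point, any way. The knob (black, fluted, round, 38 mm diameter, 24 mm high) was pushed on its shaft by hand: its flat top stands 27 to 39 mm above the panel.
- green_mark (a point): Centre of the big green dot (11 mm) on the scale, the 30-minute mark, 42.5 mm straight up the slope from the scale's centre. The marks are 20 degrees apart; the small red one is 0 minutes. Under the knob, 3 to 15 mm above the panel, is only a steel bush, 29 mm diameter; nothing else within 60 mm of the axis is higher than 4 mm.
- dial (a joint): Angle of the dial, rad, clockwise seen from above. 0: white pointer line at the red mark (0 minutes); each click is 0.349 rad (20 degrees, 5 minutes); 30 minutes is 2.094, pointer at the green dot; end stop at 4.19. Spring detents hold each click (about 0.1 N m to pass on); between clicks it snaps to the nearer one. Starts in a click from 0 to 15 minutes.
- dial_push (a joint): How far the knob is pressed in along its axis, m: 0 = out, 0.002 = hard stop. A spring pushes it out with 4 N at rest and 12 N at the stop. The start switch is closed beyond 0.0015 (10 N). Bearing down on the knob while pinching or turning it presses it in too. It is a light plastic control: pinch it with no more than 40 N a finger and do not press it beyond 15 N.
- jar_near: Loose glass milk jar with white cap, 62 mm diameter, 115 mm high, beside the console on its -y side. Origin at the centre of its underside. To be left alone.
- jar_back: The same, standing behind the first, beside the stainless block. To be left alone.
- tube_rack: Loose white wire rack with green sample tubes, 175 x 75 mm, 127 mm high, beside the console on its +y side. Origin at the centre of its underside. To be left alone.

How it is judged:
By the outcome, as a careful person would: the job done as asked, in the order asked, and still so for the second after the job is handed in, with the robot touching nothing.
It also fails if it takes over 51 s, if anything falls off the work surface, if the arm or the gripper's body presses on something with over 40 N, if the wrist force passes 120 N, or if a joint passes its speed limit or range.

## Working session

There is one attempt and no reset: what is moved stays moved. The work goes in short steps, Python scripts to look and compute and a tool call to move; the robot and the scene stay as the last step left them, time stands still between calls to the robot, and variables do not carry over. Pictures are saved under pics/ and viewed, at most 10 in all, crops included, and the job is handed in when it is done.

Besides the shell and the picture viewer there is one more tool, called after "Request:" by a JSON object that holds its "method" and its "body", one argument or row to a line. jog_arm: Moves the arm, as the interface text tells. Its arguments: {"type":"object","properties":{"moves":{"type":"array"},"newtons":{"type":"number"}},"required":["moves"]}

```bash
mkdir -p pics; python3 - <<'E'
from bench import ctrl
import cv2,numpy as np
s=ctrl.get_state()
for k in("time","position","tool_rot","ft_force","grip_width","joint_positions"):print(k,s[k])
print(ctrl.grasp_offset)
for n in("scene","side","wrist"):
    i=ctrl.get_image(n);cv2.imwrite(f"pics/{n}0.png",i["pixels"][:,:,::-1])
    print(n,{k:(np.round(v,4).tolist() if not isinstance(v,str) else v) for k,v in i.items() if k!="pixels"})
a=[cv2.imread(f"pics/{n}0.png") for n in("scene","side")]
cv2.imwrite("pics/both.png",cv2.resize(np.hstack(a),(800,300)))
E
```

```text
time 0.0
position [0.19494979 0.6194782  0.22143967]
tool_rot [-4.76838503e-01 -3.10499520e+00  3.06232160e-03]
ft_force [-0.26080932 -0.55220586  0.60253344]
grip_width 0.9966734569845137
joint_positions [-1.25190162  0.32183293 -0.07006758  1.45170543  0.02259766  1.37080034
 -0.05688165]
0.0187
scene {'fx': 379.2419, 'fy': 379.2419, 'cx': 256.5745, 'cy': 196.6135, 'xyz': [0.7478, -0.5133, 0.9191], 'rotation': [0.6042, 0.0549, 0.2135]}
side {'fx': 469.466, 'fy': 469.466, 'cx': 255.7507, 'cy': 189.4272, 'xyz': [0.3252, 0.72, 0.9431], 'rotation': [0.2198, -0.9741, -2.5677]}
wrist {'fx': 271.7813, 'fy': 271.7813, 'cx': 252.3139, 'cy': 192.6433, 'tool_from_camera': [[-0.0005, 0.9656, 0.2599, 0.0707], [1.0, 0.0004, 0.0005, 0.0003], [0.0003, 0.2599, -0.9656, -0.1623], [0.0, 0.0, 0.0, 1.0]]}
```

View pics/scene0.png

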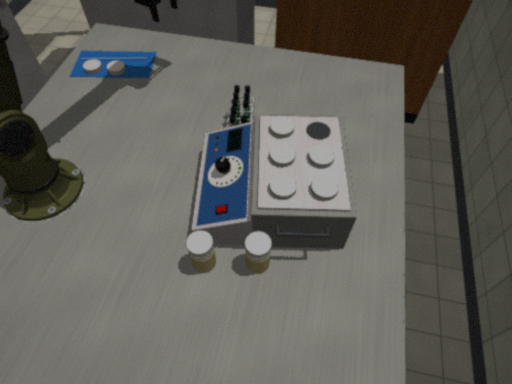

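View pics/side0.png

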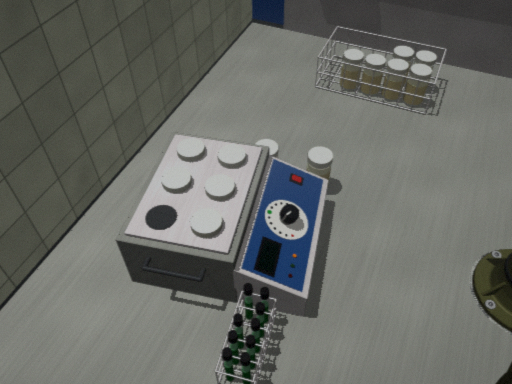

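The scene view has the dial disc at about (226,171), with the blue panel left of the block. The side view has the disc at about (286,220) and the green dot at about (270,211). I'll triangulate these for the approach.

```bash
cat > h.py <<'E'
from bench import ctrl
import cv2,numpy as np
from scipy.spatial.transform import Rotation as R
def cam(n):
    s=ctrl.get_state(); i=ctrl.get_image(n)
    if n=="wrist":
        T=np.eye(4);T[:3,:3]=R.from_rotvec(s["tool_rot"]).as_matrix();T[:3,3]=s["position"]
        T=T@np.array(i["tool_from_camera"])
    else:
        T=np.eye(4);T[:3,:3]=R.from_rotvec(i["rotation"]).as_matrix();T[:3,3]=i["xyz"]
    return i,T
def ray(i,T,p):
    d=T[:3,:3]@np.array([(p[0]-i["cx"])/i["fx"],-(p[1]-i["cy"])/i["fy"],-1]);return T[:3,3],d/np.linalg.norm(d)
def proj(i,T,P):
    c=T[:3,:3].T@(np.array(P)-T[:3,3]);return np.array([i["cx"]+i["fx"]*c[0]/-c[2],i["cy"]-i["fy"]*c[1]/-c[2]])
def tri(rs):
    A=sum(np.eye(3)-np.outer(d,d) for o,d in rs);b=sum((np.eye(3)-np.outer(d,d))@o for o,d in rs);return np.linalg.solve(A,b)
def onplane(r,p0,n):
    o,d=r;return o+d*((p0-o)@n)/(d@n)
E
python3 - <<'E'
from h import *
res={}
rs=[]
for n,g in(("scene",(226,171)),("side",(286,220))):
    i,T=cam(n);hsv=cv2.cvtColor(i["pixels"],cv2.COLOR_RGB2HSV)
    if 'distortion' in i or len(i)>8: print(list(i))
    w=((hsv[...,1]<70)&(hsv[...,2]>110)).astype(np.uint8)
    w[:]=w; m=np.zeros_like(w);cv2.circle(m,g,26,1,-1);w&=m
    # blue panel interior: keep component with most pixels near g
    c=cv2.findContours(w,cv2.RETR_EXTERNAL,cv2.CHAIN_APPROX_NONE)[0]
    c=max(c,key=cv2.contourArea);e=cv2.fitEllipse(cv2.convexHull(c));print(n,e)
    rs.append(ray(i,T,e[0]))
    b=((hsv[...,0]>100)&(hsv[...,0]<125)&(hsv[...,1]>130)&(hsv[...,2]>50)).astype(np.uint8)
    b=cv2.morphologyEx(b,cv2.MORPH_CLOSE,np.ones((5,5)))
    cs=cv2.findContours(b,cv2.RETR_EXTERNAL,cv2.CHAIN_APPROX_NONE)[0]
    c=[k for k in cs if cv2.pointPolygonTest(k,g,True)>-15 and cv2.contourArea(k)>500][0]
    h=cv2.convexHull(c); bx=cv2.approxPolyDP(h,8,True)[:,0];print(bx.tolist())
    res[n]=(i,T,bx)
    v=cv2.resize(i["pixels"][g[1]-38:g[1]+38,g[0]-38:g[0]+38],(390,390),interpolation=cv2.INTER_CUBIC)
    res[n+'v']=v
P=tri(rs);print(P)
# yaw: panel long sides
for n in("scene","side"):
    i,T,bx=res[n]
    for p in bx: print(n,p,onplane(ray(i,T,p),np.array([0,0,P[2]]),np.array([0,0,1.])).round(3))
cv2.imwrite("pics/crop.png",np.hstack([res["scenev"],res["sidev"]])[:,:,::-1])
E
```

```text
scene ((225.0707244873047, 171.01856994628906), (27.77736473083496, 39.09295654296875), 56.288848876953125)
[[249, 126], [244, 216], [198, 224], [209, 136]]
side ((286.0810241699219, 219.2985382080078), (35.95060348510742, 46.63546371459961), 125.10990142822266)
[[274, 161], [321, 180], [301, 290], [242, 267]]
[0.53450812 0.0998509  0.10912967]
scene [249 126] [0.559 0.281 0.109]
scene [244 216] [ 0.618 -0.029  0.109]
scene [198 224] [ 0.513 -0.076  0.109]
scene [209 136] [0.455 0.215 0.109]
side [274 161] [ 0.631 -0.061  0.109]
side [321 180] [ 0.502 -0.046  0.109]
side [301 290] [0.442 0.255 0.109]
side [242 267] [0.573 0.253 0.109]
```

View pics/crop.png

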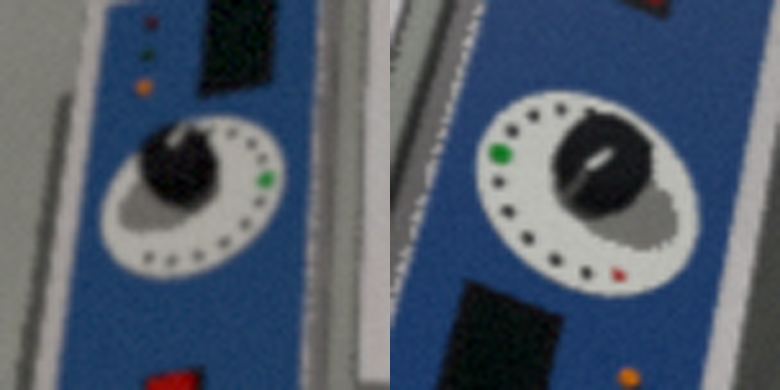

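The panel's yaw comes out near 0.19 rad and the scale centre near (0.534, 0.100, 0.110). The pointer isn't certain at this resolution, so I'll move to a wrist view square to the panel.

```bash
cat >> h.py <<'E'
YAW=0.19
Rm=R.from_euler('z',YAW)
N=Rm.apply([-np.sin(np.radians(20)),0,np.cos(np.radians(20))]); UP=Rm.apply([np.cos(np.radians(20)),0,np.sin(np.radians(20))]); LY=Rm.apply([0,1,0])
def toolR(cw):   # tool z=-N, tool x = LY turned clockwise (deg)
    M=np.column_stack([LY,np.cross(-N,LY),-N]);return R.from_matrix(M)*R.from_euler('z',cw,degrees=True)
def rel(Pt,Rt,P0=None,R0=None):
    s=ctrl.get_state()
    P0=s["position"] if P0 is None else P0; R0=R.from_rotvec(s["tool_rot"]) if R0 is None else R0
    return np.r_[R0.inv().apply(Pt-P0)/.3,(R0.inv()*Rt).as_rotvec()/np.radians(60)].round(4)
E
python3 - <<'E'
from h import *
C=np.array([.5345,.0999,.110]);print(N,UP,LY)
T=C+.115*N;Rt=toolR(-45)
print(T,rel(T,Rt))
E
```

```text
[-0.33586523 -0.06459355  0.93969262] [0.92278213 0.17746931 0.34202014] [-0.18885889  0.98200424  0.        ]
[0.4958755  0.09247174 0.21806465] [-1.484  -1.3759  0.0146 -0.2006 -0.2681  0.2749]
```

Request:
{"method": "jog_arm", "body": {
  "moves": [-0.05,-0.05,0,0,0,0,1,-0.15,-0.14,0,0,0,0,1,-0.28,-0.26,0,0,0,0,1,-0.42,-0.39,0,0,0,0,1,-0.56,-0.52,0,0,0,0,1,-0.7,-0.65,0,0,0,0,1,-0.84,-0.78,0,0,0,0,1,-0.98,-0.91,0,0,0,0,1],
  "newtons": 15
}}

```text
time: 1.25
position: [0.3944, 0.2697, 0.2228]
tool_rot: [0.477, 3.105, 0.001]
ft_force: [0.6, -0.1, -0.1]
grip_width: 0.998
grip_force: 0.0
```

Request:
{"method": "jog_arm", "body": {
  "moves": [-0.12,-0.11,0,-0.03,-0.04,0.04,1,-0.24,-0.22,0.01,-0.06,-0.09,0.08,1,-0.36,-0.33,0.01,-0.1,-0.14,0.14,1,-0.44,-0.41,0.015,-0.14,-0.19,0.2,1,-0.49,-0.455,0.015,-0.18,-0.24,0.25,1,-0.504,-0.466,0.015,-0.2,-0.268,0.275,1,-0.504,-0.466,0.015,-0.2,-0.268,0.275,1,-0.504,-0.466,0.015,-0.2,-0.268,0.275,1]
}}

```text
time: 2.25
position: [0.496, 0.093, 0.2183]
tool_rot: [0.828, 2.7, 0.234]
ft_force: [0.5, -0.6, -0.9]
grip_width: 1.002
grip_force: 0.0
```

```bash
python3 - <<'E'
from h import *
i,T=cam("wrist");s=ctrl.get_state()
np.savez("v1.npz",T=T,px=i["pixels"])
print(s["time"],s["position"],s["joint_positions"],rel(np.array([.4959,.0925,.2181]),toolR(-45)))
cv2.imwrite("pics/w1.png",i["pixels"][:,:,::-1])
for a in range(0,14):
    t=np.radians(120-20*a);p=proj(i,T,np.array([.5345,.0999,.110])+.0425*(np.cos(t)*UP+np.sin(t)*LY));print(a,p.round(0))
E
```

```text
2.3 [0.49603253 0.093123   0.21826404] [-0.63315484 -0.28497096  0.31918459  2.1048728   0.1569533   0.96526103
  0.59827469] [-0.0007 -0.0021  0.0002  0.0002 -0.0006  0.0005]
0 [262. 150.]
1 [275. 156.]
2 [285. 166.]
3 [291. 179.]
4 [292. 193.]
5 [288. 206.]
6 [279. 216.]
7 [268. 224.]
8 [255. 227.]
9 [241. 226.]
10 [229. 220.]
11 [219. 211.]
12 [213. 199.]
13 [211. 186.]
```

View pics/w1.png

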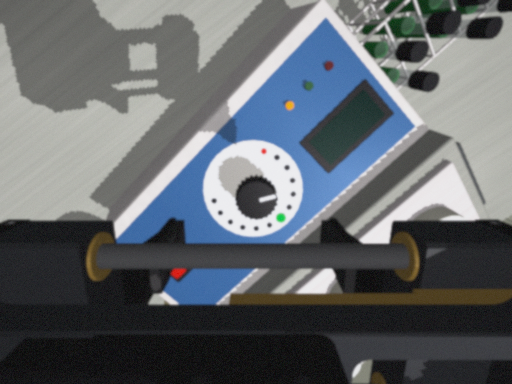

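The wrist view shows the red mark at (264,151), the green at (281,217), the knob at about (256,197) and the pointer towards roughly click 3. I'll put the camera straight over the dial so the knob's outline gives its axis.

Request:
{"method": "jog_arm", "body": {
  "moves": [-0.05,0,0,0,0,0,1,-0.12,0,0,0,0,0,1,-0.18,0,0,0,0,0,1,-0.22,0,0,0,0,0,1,-0.235,0,0,0,0,0,1,-0.235,0,0,0,0,0,1,-0.235,0,0,0,0,0,1,-0.235,0,0,0,0,0,1]
}}

```text
time: 3.3
position: [0.551, 0.0529, 0.235]
tool_rot: [0.828, 2.7, 0.234]
ft_force: [-0.6, -0.4, -0.3]
grip_width: 0.999
grip_force: 0.0
```

```bash
python3 - <<'E'
from h import *
C=np.array([.5345,.0999,.110])
i,T=cam("wrist");np.savez("v2.npz",T=T,px=i["pixels"])
v1=np.load("v1.npz")
out=[]
for px,Tc in((v1["px"],v1["T"]),(i["pixels"],T)):
    g=proj(i,Tc,C).round().astype(int);hsv=cv2.cvtColor(px,cv2.COLOR_RGB2HSV)
    b=((hsv[...,2]<75)).astype(np.uint8);m=np.zeros_like(b);cv2.circle(m,tuple(map(int,g)),34,1,-1);b&=m
    b=cv2.morphologyEx(b,cv2.MORPH_CLOSE,np.ones((5,5)))
    c=max(cv2.findContours(b,cv2.RETR_EXTERNAL,cv2.CHAIN_APPROX_NONE)[0],key=cv2.contourArea)
    e=cv2.fitEllipse(c);print("knob",e,cv2.minEnclosingCircle(c))
    k=onplane(ray(i,Tc,e[0]),C+.033*N,N)-C;print(" knob uv mm at d=33",(k@UP*1e3).round(1),(k@LY*1e3).round(1))
    mm=np.zeros_like(b);cv2.circle(mm,tuple(map(int,g)),60,1,-1)
    for nm,msk in(("red",((hsv[...,0]<8)|(hsv[...,0]>172))&(hsv[...,1]>120)),("green",(hsv[...,0]>45)&(hsv[...,0]<80)&(hsv[...,1]>120))):
        w=(msk&(hsv[...,2]>70)&(mm>0)).astype(np.uint8);n,l,st,ce=cv2.connectedComponentsWithStats(w)
        for j in range(1,n):
            if st[j,4]>6:
                q=onplane(ray(i,Tc,ce[j]),C,N)-C;print(nm,st[j,4],ce[j].round(1),(q@UP*1e3).round(1),(q@LY*1e3).round(1))
    x0,y0=g-40;out.append(cv2.resize(px[y0:y0+80,x0:x0+80],(390,390),interpolation=cv2.INTER_CUBIC));print("crop",x0,y0)
cv2.imwrite("pics/c2.png",np.hstack(out)[:,:,::-1])
E
```

```text
knob ((254.3876190185547, 196.57373046875), (36.00564193725586, 40.7672004699707), 1.1021592617034912) ((255.756591796875, 196.6275634765625), 20.629104614257812)
 knob uv mm at d=33 1.0 3.0
red 13 [263.4 150.6] -20.1 37.2
green 50 [280.5 217.4] 44.4 -0.0
crop 212 149
knob ((254.92782592773438, 121.21846771240234), (38.76144790649414, 42.8837776184082), 174.16346740722656) ((256.5, 121.0), 22.005781173706055)
 knob uv mm at d=33 2.4 1.7
red 16 [264.5  76. ] -20.2 37.4
green 60 [282.5 151.9] 43.9 0.3
crop 212 81
```

View pics/c2.png

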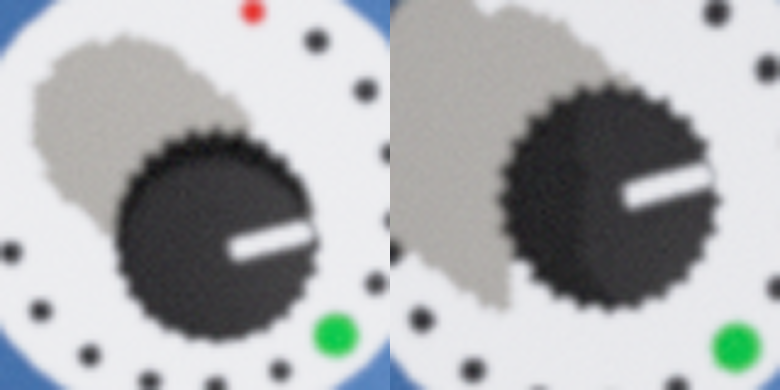

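Both crops are clear. Straight above, the knob's centre is at (256.5,121.0) and the pointer tip at about (277.7,115.9). In the first view the top face's centre is at about (256.1,198.0).

```bash
python3 - <<'E'
from h import *
C0=np.array([.5345,.0999,.110]);C=C0+.0014*UP+.0003*LY
i=ctrl.get_image("wrist");T1=np.load("v1.npz")["T"];T2=np.load("v2.npz")["T"]
r1=ray(i,T1,(256.1,198.0));r2=ray(i,T2,(256.5,121.0))
K=tri([r1,r2])-C;print("top tri u,v,d mm",(1e3*np.array([K@UP,K@LY,K@N])).round(1))
for d in(.027,.033,.039):
    q=[onplane(r,C+d*N,N)-C for r in(r1,r2)];print(d,[((1e3*x@UP).round(1),(1e3*x@LY).round(1)) for x in q])
q=onplane(ray(i,T2,(277.7,115.9)),C+.033*N,N)-onplane(r2,C+.033*N,N)
a=np.degrees(np.arctan2(q@LY,q@UP));print("pointer deg from up",a,"click",(120-a)/20)
c=T2[:3,3]-C;print("cam",c@UP,c@LY,c@N)
print(C)
s=ctrl.get_state();print(s["position"],s["joint_positions"])
E
```

```text
top tri u,v,d mm [ 1.9  2.5 31.9]
0.027 [(np.float64(3.0), np.float64(1.6)), (np.float64(1.9), np.float64(2.5))]
0.033 [(np.float64(1.7), np.float64(2.8)), (np.float64(1.8), np.float64(2.5))]
0.039 [(np.float64(0.4), np.float64(4.0)), (np.float64(1.7), np.float64(2.4))]
pointer deg from up 58.09982922090517 click 3.0950085389547413
cam -0.0015816895171083696 0.0007019988607411006 0.27721942080927264
[0.53573524 0.10044306 0.11047883]
[0.55109291 0.05279122 0.23509027] [-0.62002548 -0.18572143  0.43941716  1.98988466  0.08756894  0.9719029
  0.76542135]
```

Axis offset from the scale centre is (+1.8 upslope, +2.5 in +y) mm, the knob top stands about 32 mm up, and the dial is at click 3. So it needs three clicks, a 60° turn.

```bash
cat >> h.py <<'E'
AX=np.array([0.53573524,0.10044306,0.11047883])+.0018*UP+.0025*LY
def at(d): return AX+d*N
E
python3 - <<'E'
from h import *
print(rel(at(.07),toolR(-45)),rel(at(.01),toolR(-45)))
E
```

```text
[ 0.2326  0.0133  0.1502  0.0004 -0.0004 -0.    ] [ 0.2325  0.0132  0.3502  0.0004 -0.0004 -0.    ]
```

Request:
{"method": "jog_arm", "body": {
  "moves": [0.06,0.004,0.01,0,0,0,1,0.14,0.008,0.04,0,0,0,1,0.2,0.012,0.08,0,0,0,1,0.2325,0.0132,0.13,0,0,0,1,0.2325,0.0132,0.2,0,0,0,1,0.2325,0.0132,0.27,0,0,0,1,0.2325,0.0132,0.33,0,0,0,1,0.2325,0.0132,0.35,0,0,0,1]
}}

```text
time: 4.4
position: [0.5335, 0.1018, 0.119]
tool_rot: [0.83, 2.701, 0.231]
ft_force: [0.2, 0.4, -1.0]
grip_width: 0.996
grip_force: 0.0
```

```bash
python3 - <<'E'
from h import *
s=ctrl.get_state();print(s["time"],rel(at(.01),toolR(-45)),s["ft_force"],s["joint_positions"])
i,T=cam("scene");cv2.imwrite("pics/s3.png",cv2.resize(i["pixels"][110:230,160:320],(640,480),interpolation=cv2.INTER_CUBIC)[:,:,::-1])
E
```

```text
4.4 [-0.      0.0033 -0.0043 -0.0018 -0.001  -0.0004] [ 0.16498536  0.40884244 -0.96191887] [-0.64584597 -0.08667538  0.38072327  2.15927649  0.08644602  0.71819906
  0.65882824]
```

View pics/s3.png

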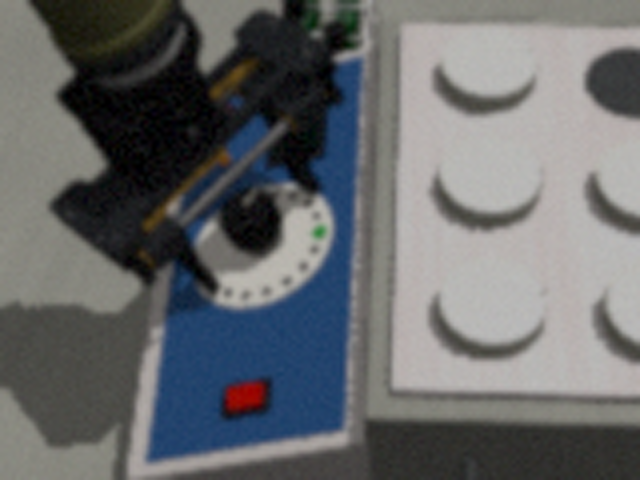

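The fingers straddle the knob and the panel is clear. Next I'll close at a light 12 N.

Request:
{"method": "jog_arm", "body": {
  "moves": [0,0,0,0,0,0,0.4,0,0,0,0,0,0,0.1,0,0,0,0,0,0,0,0,0,0,0,0,0,-0.1,0,0,0,0,0,0,-0.2,0,0,0,0,0,0,-0.3,0,0,0,0,0,0,-0.3,0,0,0,0,0,0,-0.3],
  "newtons": 12
}}

```text
time: 5.45
position: [0.5338, 0.1022, 0.1206]
tool_rot: [0.829, 2.7, 0.234]
ft_force: [-0.8, -1.0, 2.3]
grip_width: 0.43
grip_force: 12.0
```

```bash
python3 - <<'E'
from h import *
s=ctrl.get_state();Rt=R.from_rotvec(s["tool_rot"]);print(s["time"],rel(at(.01),toolR(-45)),"Ftool",Rt.inv().apply(s["ft_force"]).round(2),Rt.inv().apply(s["torque"]).round(3),s["grip_width"],s["grip_force"])
E
```

```text
5.45 [ 0.0012  0.0006  0.0001  0.     -0.0003 -0.0004] Ftool [-0.51 -0.68 -2.52] [0.483 0.317 0.003] 0.4295059319317249 11.998164625838399
```

Request:
{"method": "jog_arm", "body": {
  "moves": [0,0,-0.001,0,0,0.05,-0.3,0,0,-0.001,0,0,0.1,-0.3,0,0,-0.001,0,0,0.16,-0.3,0,0,-0.001,0,0,0.22,-0.3,0,0,-0.001,0,0,0.28,-0.3,0,0,-0.001,0,0,0.33,-0.3,0,0,-0.001,0,0,0.333,-0.3,0,0,-0.001,0,0,0.333,-0.3],
  "newtons": 15
}}

```text
time: 6.45
position: [0.5338, 0.1023, 0.1207]
tool_rot: [1.295, 2.539, 0.309]
ft_force: [2.9, -0.5, -2.0]
grip_width: 0.436
grip_force: 15.0
```

```bash
python3 - <<'E'
from h import *
s=ctrl.get_state();Rt=R.from_rotvec(s["tool_rot"]);print(s["time"],rel(at(.01),toolR(-25)),"Ftool",Rt.inv().apply(s["ft_force"]).round(2),Rt.inv().apply(s["torque"]).round(3),s["grip_width"],s["grip_force"],s["joint_positions"])
i,T=cam("scene");cv2.imwrite("pics/s4.png",cv2.resize(i["pixels"][140:200,190:270],(640,480),interpolation=cv2.INTER_CUBIC)[:,:,::-1])
E
```

```text
6.45 [ 0.0012 -0.0001  0.0004  0.0001 -0.0002  0.0008] Ftool [-1.7   1.27  2.79] [ 0.204 -0.041 -0.005] 0.4360911012441139 15.00088336179033 [-0.6224536  -0.08773916  0.35745795  2.15792582  0.08302338  0.71896935
  0.3134081 ]
```

View pics/s4.png

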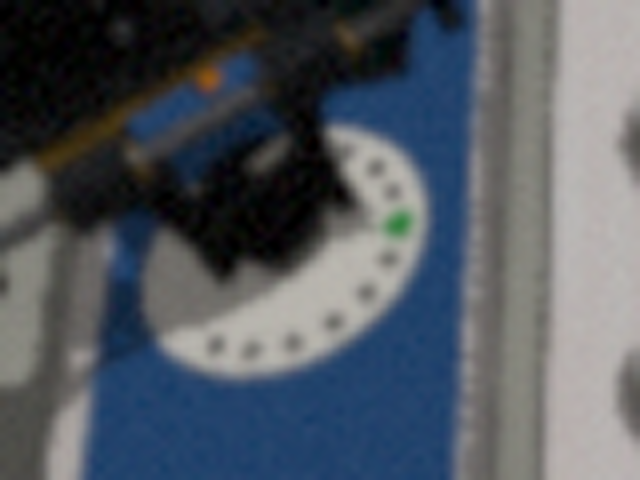

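The pointer is hidden by the gripper. The torque about the axis is near zero, which fits resting in a detent. I'll turn the remaining 40°.

Request:
{"method": "jog_arm", "body": {
  "moves": [0,0,0,0,0,0.08,-0.3,0,0,0,0,0,0.18,-0.3,0,0,0,0,0,0.28,-0.3,0,0,0,0,0,0.38,-0.3,0,0,0,0,0,0.48,-0.3,0,0,0,0,0,0.58,-0.3,0,0,0,0,0,0.665,-0.3,0,0,0,0,0,0.667,-0.3]
}}

```text
time: 7.5
position: [0.5339, 0.1023, 0.1207]
tool_rot: [2.14, 1.993, 0.437]
ft_force: [3.9, 0.0, -3.2]
grip_width: 0.431
grip_force: 15.0
```

```bash
python3 - <<'E'
from h import *
s=ctrl.get_state();Rt=R.from_rotvec(s["tool_rot"]);print(s["time"],rel(at(.01),toolR(15)),"Ftool",Rt.inv().apply(s["ft_force"]).round(2),Rt.inv().apply(s["torque"]).round(3),s["grip_width"],s["grip_force"])
E
```

```text
7.5 [ 0.0009 -0.0013  0.0005  0.0002 -0.0003  0.0008] Ftool [-0.05  2.64  4.3 ] [ 0.026 -0.141 -0.003] 0.4310545880305651 15.001557951327413
```

Now I'll open the fingers, lift off and check with the wrist camera.

Request:
{"method": "jog_arm", "body": {
  "moves": [0,0,0,0,0,0,0.1,0,0,0,0,0,0,0.5,0,0,0,0,0,0,0.9,0,0,0,0,0,0,0.9,0,0,-0.06,0,0,0,0.9,0,0,-0.14,0,0,0,0.9,0,0,-0.2,0,0,0,0.9,0,0,-0.22,0,0,0,0.9]
}}

```text
time: 8.5
position: [0.5119, 0.0982, 0.1842]
tool_rot: [2.14, 1.992, 0.44]
ft_force: [0.3, 0.4, -1.0]
grip_width: 0.95
grip_force: 0.0
```

```bash
python3 - <<'E'
from h import *
s=ctrl.get_state();print(s["time"],s["ft_force"])
i,T=cam("wrist");g=proj(i,T,AX).round().astype(int);x,y=max(g[0]-60,0),max(g[1]-60,0);print(x,y)
cv2.imwrite("pics/w5.png",cv2.resize(i["pixels"][y:y+120,x:x+120],(480,480),interpolation=cv2.INTER_CUBIC)[:,:,::-1])
E
```

```text
8.5 [ 0.30862749  0.38209357 -1.02853877]
191 140
```

View pics/w5.png

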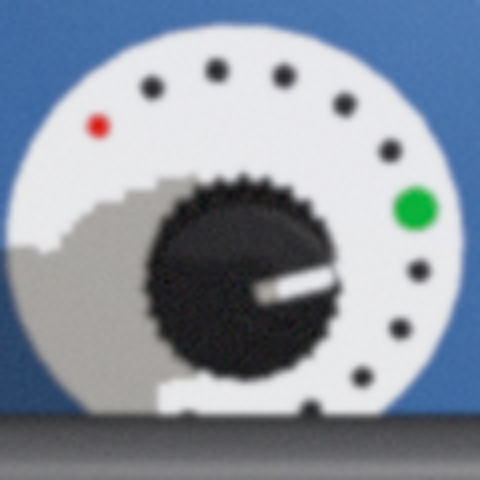

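The pointer at about (265,292)→(335,275) runs parallel to the green direction, so the dial is at click 6, 30 minutes. I'll shut the fingers and come down to just above the knob's top.

```bash
python3 - <<'E'
from h import *
print(rel(at(.037),toolR(15)))
E
```

```text
[-0.0004 -0.0038  0.1347  0.0016 -0.0013 -0.0004]
```

Request:
{"method": "jog_arm", "body": {
  "moves": [0,0,0,0,0,0,0,0,0,0,0,0,0,-1,0,0,0,0,0,0,-1,0,0,0,0,0,0,-1,0,0,0.05,0,0,0,-1,0,0,0.09,0,0,0,-1,0,0,0.12,0,0,0,-1,0,0,0.13,0,0,0,-1],
  "newtons": 10
}}

```text
time: 9.55
position: [0.5246, 0.1005, 0.1457]
tool_rot: [2.142, 1.992, 0.436]
ft_force: [-4.7, -0.8, 6.7]
grip_width: 0.119
grip_force: 4.2
```

```bash
cat > st.py <<'E'
from h import *
s=ctrl.get_state();Rt=R.from_rotvec(s["tool_rot"]);p=s["position"]-AX
print(s["time"],"d mm",(1e3*p@N).round(2),"uv",(1e3*p@UP).round(2),(1e3*p@LY).round(2),"Ftool",Rt.inv().apply(s["ft_force"]).round(2),s["grip_width"])
E
python3 st.py
```

```text
9.55 d mm 36.86 uv -0.01 -0.35 Ftool [-0.52 -2.18 -7.93] 0.11884791574769961
```

Request:
{"method": "jog_arm", "body": {
  "moves": [0,0,-0.02,0,0,0,-1,0,0,-0.03,0,0,0,-1,0,0,-0.03,0,0,0,-1,0,0,-0.03,0,0,0,-1,0,0,-0.03,0,0,0,-1,0,0,-0.03,0,0,0,-1,0,0,-0.03,0,0,0,-1,0,0,-0.03,0,0,0,-1]
}}

```text
time: 10.55
position: [0.5216, 0.0999, 0.1546]
tool_rot: [2.141, 1.992, 0.437]
ft_force: [-0.2, -0.1, 0.2]
grip_width: 0.001
grip_force: 0.0
```

```bash
python3 st.py
```

```text
10.55 d mm 46.24 uv 0.15 -0.32 Ftool [-0.07 -0.1  -0.26] 0.0014175520940005802
```

Request:
{"method": "jog_arm", "body": {
  "moves": [0,0,0.006,0,0,0,-1,0,0,0.012,0,0,0,-1,0,0,0.018,0,0,0,-1,0,0,0.022,0,0,0,-1,0,0,0.025,0,0,0,-1,0,0,0.027,0,0,0,-1,0,0,0.028,0,0,0,-1,0,0,0.028,0,0,0,-1]
}}

```text
time: 11.55
position: [0.5244, 0.1005, 0.147]
tool_rot: [2.142, 1.992, 0.437]
ft_force: [-2.5, -0.9, 3.1]
grip_width: 0.005
grip_force: 1.7
```

```bash
python3 st.py
```

```text
11.55 d mm 38.12 uv 0.24 -0.29 Ftool [-0.77 -1.21 -3.85] 0.005299512718541104
```

Request:
{"method": "jog_arm", "body": {
  "moves": [0,0,0.001,0,0,0,-1,0,0,0.002,0,0,0,-1,0,0,0.003,0,0,0,-1,0,0,0.003,0,0,0,-1,0,0,0.003,0,0,0,-1,0,0,0.003,0,0,0,-1,0,0,0.003,0,0,0,-1,0,0,0.003,0,0,0,-1]
}}

```text
time: 12.55
position: [0.5247, 0.1006, 0.1462]
tool_rot: [2.141, 1.992, 0.438]
ft_force: [-5.0, -1.3, 5.5]
grip_width: 0.007
grip_force: 3.4
```

```bash
python3 st.py
```

```text
12.55 d mm 37.27 uv 0.29 -0.3 Ftool [-1.12 -2.77 -6.97] 0.006896875854682768
```

Request:
{"method": "jog_arm", "body": {
  "moves": [0,0,0.001,0,0,0,-1,0,0,0.002,0,0,0,-1,0,0,0.003,0,0,0,-1,0,0,0.0035,0,0,0,-1,0,0,0.0035,0,0,0,-1,0,0,0.0035,0,0,0,-1,0,0,0.0035,0,0,0,-1,0,0,0.0035,0,0,0,-1]
}}

```text
time: 13.55
position: [0.525, 0.1006, 0.1455]
tool_rot: [2.142, 1.992, 0.438]
ft_force: [-6.7, -2.0, 7.5]
grip_width: 0.01
grip_force: 4.9
```

```bash
python3 st.py
```

```text
13.55 d mm 36.5 uv 0.34 -0.29 Ftool [-1.72 -3.66 -9.42] 0.009628326257595039
```

Request:
{"method": "jog_arm", "body": {
  "moves": [0,0,0.001,0,0,0,-1,0,0,0.0016,0,0,0,-1,0,0,0.0016,0,0,0,-1,0,0,0.0016,0,0,0,-1,0,0,0.0016,0,0,0,-1,0,0,0.0016,0,0,0,-1,0,0,0.0016,0,0,0,-1,0,0,0.0016,0,0,0,-1]
}}

```text
time: 14.55
position: [0.5252, 0.1007, 0.1452]
tool_rot: [2.142, 1.992, 0.438]
ft_force: [-7.5, -2.2, 10.0]
grip_width: 0.003
grip_force: 5.6
```

```bash
python3 st.py
```

```text
14.55 d mm 36.14 uv 0.35 -0.29 Ftool [ -1.74  -3.53 -12.03] 0.003157591157278633
```

Request:
{"method": "jog_arm", "body": {
  "moves": [0,0,0,0,0,0,-1,0,0,0,0,0,0,-1,0,0,0,0,0,0,-1,0,0,0,0,0,0,-1,0,0,0,0,0,0,-1,0,0,0,0,0,0,-1,0,0,0,0,0,0,-1,0,0,0,0,0,0,-1]
}}

```text
time: 15.55
position: [0.5251, 0.1006, 0.1451]
tool_rot: [2.142, 1.992, 0.437]
ft_force: [-6.4, -1.9, 8.6]
grip_width: 0.008
grip_force: 5.6
```

```bash
python3 st.py
```

```text
15.55 d mm 36.13 uv 0.32 -0.32 Ftool [ -1.5   -2.99 -10.31] 0.00785263805401771
```

Request:
{"method": "jog_arm", "body": {
  "moves": [0,0,0,0,0,0,-1,0,0,0,0,0,0,-1,0,0,0,0,0,0,-1,0,0,0,0,0,0,-1,0,0,-0.01,0,0,0,-1,0,0,-0.04,0,0,0,-1,0,0,-0.1,0,0,0,-1,0,0,-0.16,0,0,0,-1]
}}

```text
time: 16.55
position: [0.5089, 0.0975, 0.19]
tool_rot: [2.141, 1.992, 0.437]
ft_force: [-0.0, -0.4, -0.4]
grip_width: 0.007
grip_force: 0.0
```

Request:
{"method": "jog_arm", "body": {
  "moves": [0,0,-0.06,0,0,0,-1,0,0,-0.1,0,0,0,-1,0,0,-0.12,0,0,0,-1,0,0,-0.12,0,0,0,-1,0,0,-0.12,0,0,0,-1,0,0,-0.12,0,0,0,-1,0,0,-0.12,0,0,0,-1,0,0,-0.12,0,0,0,-1]
}}

```text
time: 17.55
position: [0.497, 0.0952, 0.2232]
tool_rot: [2.141, 1.992, 0.437]
ft_force: [-0.3, -0.7, 0.5]
grip_width: 0.006
grip_force: 0.0
```

```bash
python3 st.py; python3 - <<'E'
from h import *
i,T=cam("wrist");g=proj(i,T,AX).round().astype(int);x,y=max(g[0]-60,0),max(g[1]-60,0);print(x,y)
j,_=cam("scene")
cv2.imwrite("pics/w6.png",np.hstack([cv2.resize(i["pixels"][y:y+120,x:x+120],(390,390),interpolation=cv2.INTER_CUBIC),cv2.resize(j["pixels"][90:285,165:360],(390,390))])[:,:,::-1])
E
```

```text
17.55 d mm 119.3 uv 0.09 -0.3 Ftool [-0.72 -0.11 -0.59] 0.005822302043363526
192 128
```

View pics/w6.png

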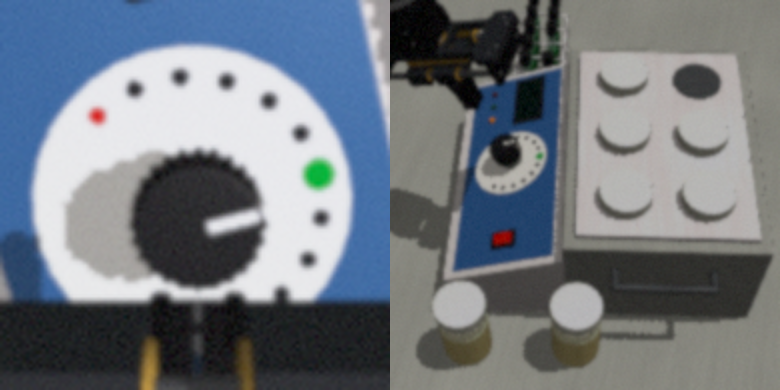

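The pointer still lines up with the green dot at (319,173) in the left view, the fingers are clear of the knob, and the jars stand where they were.

```bash
python3 -c "
from bench import ctrl
print(ctrl.close_job())"
```

```text
the job is handed in; nothing more can be done
None
```

I clicked the dial three clicks from 15 to 30 minutes, let go, pressed the knob in at 30 (about 11 N by the force readings) for roughly two seconds, let it spring back out, and handed the job in; nothing in view confirmed that the start switch closed.

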